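# Shoot and secure the barrel bolt of the lock box

## Task

The hatch of the low plywood box is shut but its barrel bolt is still drawn. Slide the bolt across into its socket, then turn its ball-ended handle fully down into the notch of the keeper plate and let go. The plate's notch has to be found by feel: work gently, never forcing the handle against the plate, and leave the loose tape roll, pipe plug and hex bolt where they lie.

Things in the scene. Friction and masses are not known exactly. Their poses are not given: they have to be found in the camera images.
- lock_box: low plywood box, 160 x 300 x 70 mm (x, y, z), fixed on the bench, with a barrel bolt on its top. Origin: centre of its underside. Its -x side faces the robot, its -y side is to the robot's right (both turned by its yaw). The bolt slides towards box -y into a socket on the right end of the top. The staples and socket reach 12 mm above the rod's axis
- rod_axis (a point): fixed point on the axis of the bolt's round steel rod (14 mm thick, along box y): 30 mm from the box's centre towards box -x, 30 mm towards box +y, 100 mm above the bench (30 mm above the box top); its axes are the box's. The handle's stem stands here when bolt_slide is 0
- handle: the bolt's steel handle: a stem 8 mm thick, square to the rod, ending in a ball knob of 20 mm. Origin on the rod's axis; own z runs out along the stem, own y along the rod (= box y). The ball may be pinched from above with the fingers closing along the rod, then swung round the rod without turning the hand: it turns between the fingers
- knob (a point): centre of the ball knob, 62 mm from the rod's axis along the stem
- bolt_slide (a joint): how far the bolt is shot, m: 0 = fully drawn, grows as it moves towards box -y, 0.085 = its limit. About 2.5 N of sliding friction; it stays where it is left
- bolt_turn (a joint): how far the handle is turned down, rad: 0 = straight up, grows as it swings towards box -x (to the robot) and down. About 1.5 N at the ball; stays where left. On the keeper's low edge it reads about 0.93, fully home in the notch about 1.46. Lowered to 0.7 or more it is stopped by the keeper's high shoulder with the stem over the notch; more upright it passes the shoulder
- keeper: foot of the keeper plate, on the box top; origin 28 mm from the rod's axis towards box -x, at y = 0 of the box. On it stands a steel plate, 5 mm thick, parallel to the rod. Seen towards box -y it has a long low edge that a lowered handle rests on, then one square notch 11 mm wide, open at the top, then a high shoulder. The handle may bear on it with up to 25 N
- keeper_edge (a point): point in the plate's plane at the height of its low edge: 14 mm above the rod's axis (notch bottom 1 mm below the axis, shoulder 32 mm above and 40 mm long). The plate was screwed on through slots, so its place along the rod is NOT measured: the notch centre lies anywhere between bolt_slide 0.042 and 0.074. A force at the ball acts on the plate about doubled (lever 62 : 28 mm)
- tape_roll: loose roll of black tape, 57 x 55 x 19 mm, lying on the right of the box top behind the bolt; a bystander. Origin under its centre
- pipe_plug: loose pipe plug, 22 x 25 x 24 mm, standing on the left of the box top behind the bolt; a bystander. Origin under its centre
- hex_bolt: loose hex bolt with nut, 22 x 68 x 19 mm, lying on the bench to the right in front; a bystander. Origin under its centre

How it is judged (in metres and radians):
On the way:
1. the bolt is slid across to the notch with its handle still above the notch (value of joint bolt_slide above 0.036 m and value of joint bolt_turn below 1.1 rad), for 0.1 s.
At the end, for the whole second after the job is handed in: the bolt is shot into its socket (bolt_slide 0.039 to 0.077) and its handle lies at rest at the bottom of the notch (bolt_turn over 1.36 rad, within about 0.1 rad of home), released (value of joint bolt_turn above 1.36 rad and value of joint bolt_slide between 0.039 and 0.077 m and velocity of joint bolt_turn below 0.05 rad/s); the robot touches nothing.
It fails at once if the handle bears on the keeper plate with more than 25 N (contact force between handle and keeper above 25 N).
It fails at once if the tape roll, pipe plug or hex bolt is moved by more than 15 mm (distance of any of tape_roll, pipe_plug, hex_bolt from where it was at the start of the episode above 0.015 m).
It also fails if it takes over 48 s, if anything falls off the work surface, if the arm or the gripper's body presses on something with over 40 N, if the wrist force passes 120 N, or if a joint passes its speed limit or range.

## Robot

A 6-joint arm with a two-finger parallel gripper is mounted at the origin on a cart in front of the work surface, level with it; the furniture and walls round the work are solid. World frame = base frame: x ahead of the robot, y to its left, z up, the work surface at z = 0. Lengths are in mm, angles in rad, forces in N, time in s.
With the tool pointing down it reaches from about 275 to 750 mm from the base axis. Payload 10.2 kg.
Tool frame: the origin (TCP) lies at the very end of the fingers, on their centre line; the grasp point (between the pads) lies 19 mm behind it; z points along the fingers, y is the direction in which the jaws open and shut (so a half turn about z gives the same grasp; the last joint's range is limited). The gripper opens to 85 mm and grips with 20 to 120 N. Pads are 22 mm wide; open, the fingers measure 114 mm over their backs; the gripper's body (76 mm by 85 mm) begins 54 mm behind the grasp point. The pads swing forward as they close: fully open they stand 13 mm farther back than shut.
Start: joints at [1.085, 0.313, 1.498, -0, 1.331, -0.223], TCP at [136.4, 506.977, 231.294] pointing down, gripper open.
Joint ranges: [-2.94, 2.94], [-0.97, 2.17], [0.19, 2.56], [-1.23, 4.37], [0.02, 3.11], [-2.88, 2.88]. Speed limits (rad/s): [2.39, 2.39, 3.01, 3.14, 3.14, 3.14].

## Interface

Orientations are given as a unit quaternion [w, x, y, z].
In Python, from rig import sensors, imaging, ctrl gives the robot as it stands.
- The arm moves only by the shell command python3 -m creep 'ROWS' [FORCE]. ROWS is JSON, a list of rows, each an object with "grip": the finger opening in mm, from 0 to 85.4; "linear": the shift along the tool's x, y, z in mm, a list of three; "rot": the turn, a rotation vector about the tool's x, y, z in rad, a list of three. A call has 1 to 12 rows; each row shifts and turns the commanded pose from where the row before left it, along the tool's axes as they then stand; what a row does not reach is not made up. A row lasts 1/12 s, in which the tool goes at most 41.7 mm and 7.16 degrees, less where a joint would pass 70% of its speed; a pose out of reach is approached as far as the arm can. A call with a gripper value outside its range is refused whole. The fingers move at their own pace and stop on an object; FORCE is the grip in N (left out, the last holds). Time passes only in rows, so rows that do not move let the fingers close. It gives the time, the measured TCP pose, the force and the opening at its end, in the units of the state.
- sensors.sense(): the state, without advancing time (a new reading comes with each control period).
- imaging.capture(name): name is "scene" or "top" or "wrist"; returns (picture, depth): 384x512x3 uint8, red, green, blue; 384x512 float32, mm along the optical axis (not along the pixel's ray), 0 where there is no reading.
- imaging.camera_params(name): a dict with "intrinsics" (3x3 intrinsics, pixels), "R" (3x3) and "t" (3): a world point X has camera coordinates R X + t. Camera axes: x right, y down, z forward; pixel columns grow to the right and rows downward; lengths in mm; the calibration is good to about 2 mm. A picture is of the moment at which its call begins: read the wrist's pose just before it. camera_params takes no time and is no camera call; for the wrist camera it gives the pose at the moment of the call.
- ctrl.finish_job(): hands the job in, once; it reports no verdict.
The state is a dict: "time_s": time; "joints": joint angles; "dq": joint speeds; "tau": joint torques, N m; "eef_pos": TCP position; "ee_rot": TCP orientation; "force": force on the tool from outside, world axes, zero at the start; "wrist_torque": the same for the moment, N m; "grip_width": opening from 0.0 (shut) to 1.0 (fully open).
Only numpy, scipy, OpenCV 4.12 (cv2) and the standard library are available. Lean on these libraries where they do the work, as an engineer would, in place of code of your own. Each camera call takes 0.05 s, during which the arm holds its last target.

## Working session

There is one attempt and no reset: what is moved stays moved. The work goes in short steps, Python scripts to look and compute and a shell command to move; the robot and the scene stay as the last step left them, time stands still between calls to the robot, and variables do not carry over. Pictures are saved under pics/ and viewed, and the job is handed in when it is done.

```bash
ls; mkdir -p pics
python3 - <<'E'
from rig import sensors, imaging
import cv2
s=sensors.sense()
print({k:s[k] for k in('time_s','eef_pos','ee_rot','force','grip_width')})
for n in('scene','top'):
    p,d=imaging.capture(n); cv2.imwrite(f'pics/{n}0.png',p[:,:,::-1]); import numpy as np; np.save(f'pics/{n}0.npy',d); c=imaging.camera_params(n); print(n,c)
E
```

```text
pics
{'time_s': 0.0, 'eef_pos': array([136.26973013, 506.73437529, 230.72259109]), 'ee_rot': array([-2.31797403e-04,  1.31021597e-01,  9.91379295e-01, -6.17913303e-04]), 'force': array([1.01436267, 0.17357893, 0.26896335]), 'grip_width': 1.0025457296201616}
scene {'intrinsics': array([[459.36203346,   0.        , 249.54034451],
       [  0.        , 459.36203346, 194.31466969],
       [  0.        ,   0.        ,   1.        ]]), 'R': array([[-0.94479724, -0.32765198,  0.00153202],
       [-0.27613112,  0.79370045, -0.54202509],
       [ 0.17637963, -0.51252685, -0.84036091]]), 't': array([ 535.11145144,  161.55574382, 1122.09795968])}
top {'intrinsics': array([[482.66145397,   0.        , 255.1194896 ],
       [  0.        , 482.66145397, 188.99243125],
       [  0.        ,   0.        ,   1.        ]]), 'R': array([[-0.0154801 , -0.99970777, -0.01856733],
       [-0.99272528,  0.01758419, -0.11911051],
       [ 0.11940219,  0.01658842, -0.99270738]]), 't': array([ 102.07522694,  553.65666742, 1349.67072653])}
```

View pics/scene0.png

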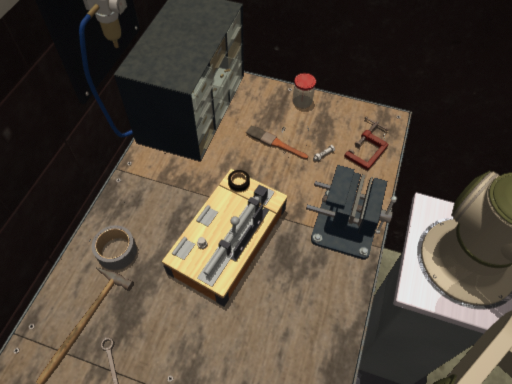

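View pics/top0.png

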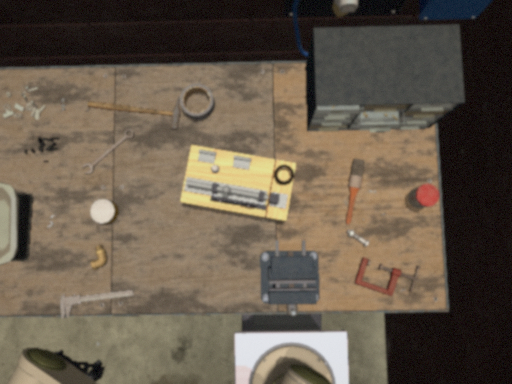

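The scene view shows the yellow box around (227,237) with the bolt along its top and the tape roll at (238,180). In the top view the box is at (238,183), with a vise between it and the robot at (290,278). Next I measure the box.

```bash
cat > h.py <<'E'
import numpy as np, cv2
from rig import sensors, imaging
def ray(n,u,v,z,c=None):
    c=c or imaging.camera_params(n)
    R,t,K=c['R'],c['t'],c['intrinsics']
    d=R.T@np.linalg.inv(K)@np.array([u,v,1.]); o=-R.T@t
    return o+d*(z-o[2])/d[2]
def proj(n,X,c=None):
    c=c or imaging.camera_params(n)
    p=c['intrinsics']@(c['R']@np.asarray(X,float)+c['t']); return p[:2]/p[2]
E
python3 - <<'E'
from h import *
for n in('top','scene'):
    p=cv2.imread(f'pics/{n}0.png'); hsv=cv2.cvtColor(p,cv2.COLOR_BGR2HSV)
    m=cv2.inRange(hsv,(15,80,120),(35,255,255))
    m=cv2.morphologyEx(m,cv2.MORPH_CLOSE,np.ones((15,15)))
    m=cv2.morphologyEx(m,cv2.MORPH_OPEN,np.ones((9,9)))
    k,l,st,_=cv2.connectedComponentsWithStats(m)
    i=1+np.argmax(st[1:,4]); print(st[i])
    cs,_=cv2.findContours((l==i).astype('uint8'),0,1); c=cs[0][:,0].astype(float)
    W=np.array([ray(n,u,v,70)[:2] for u,v in c],dtype=np.float32)
    r=cv2.minAreaRect(W); print(n,r, cv2.boxPoints(r))
    x,y,w,h=st[i][:4]
    cr=p[y-15:y+h+15,x-15:x+w+15]; cv2.imwrite(f'pics/{n}_crop.png',cv2.resize(cr,None,fx=4.2,fy=4.2,interpolation=3)); print(x-15,y-15)
E
```

```text
[  163    64   283   247 34008]
top ((535.4154663085938, -115.58831787109375), (823.5853881835938, 600.9224853515625), 61.57906723022461) [[  75.17648 -334.7464 ]
 [ 603.67267 -620.7528 ]
 [ 995.6544   103.56976]
 [ 467.15826  389.57617]]
148 49
[  107    77   301   307 45861]Traceback (most recent call last):
  File "<stdin>", line 10, in <module>
  File "h.py", line 4, in ray
    c=c or imaging.camera_params(n)
           ~~~~~~~~~~~~~~~~~~~~~^^^
ValueError: time passes only in moves, steps and waits
```

Run:
```python
from h import *
C={n:imaging.camera_params(n) for n in('top','scene')}
import pickle; pickle.dump(C,open('C.pkl','wb'))
for n in('top','scene'):
    p=cv2.imread(f'pics/{n}0.png'); hsv=cv2.cvtColor(p,cv2.COLOR_BGR2HSV)
    print(n,hsv[150:158:2,190:198:2].reshape(-1,3)[:6] if n=='top' else hsv[260:266:2,190:196:2].reshape(-1,3)[:6])
    m=cv2.inRange(hsv,(18,90,170),(35,255,255))
    m[:,:150]=0
    if n=='top': m[:135]=0;m[230:]=0;m[:,:170]=0;m[:,305:]=0
    else: m[:165]=0;m[305:]=0;m[:,295:]=0
    m=cv2.morphologyEx(m,cv2.MORPH_OPEN,np.ones((2,2)))
    m=cv2.morphologyEx(m,cv2.MORPH_CLOSE,np.ones((13,13)))
    m=cv2.morphologyEx(m,cv2.MORPH_OPEN,np.ones((9,9)))
    k,l,st,_=cv2.connectedComponentsWithStats(m)
    i=1+np.argmax(st[1:,4]); print(st[i])
    cs,_=cv2.findContours((l==i).astype('uint8'),0,1); c=cs[0][:,0].astype(float)
    W=np.array([ray(n,u,v,70,C[n])[:2] for u,v in c],dtype=np.float32)
    r=cv2.minAreaRect(W); print(n,r, cv2.boxPoints(r))
    x,y,w,h=st[i][:4]
    cr=p[y-15:y+h+15,x-15:x+w+15]; cv2.imwrite(f'pics/{n}_crop.png',cv2.resize(cr,None,fx=4,fy=4,interpolation=3)); print(x-15,y-15)
```

```text
top [[ 22  99 196]
 [ 23  99 229]
 [ 25  99 229]
 [ 24  97 228]
 [ 22  99 214]
 [ 24 101 228]]
[ 188  147  108   47 3426]
top ((603.2324829101562, 130.52822875976562), (304.4867858886719, 98.87028503417969), 79.68614196777344) [[527.33844  -10.404312]
 [624.61115  -28.106064]
 [679.1265   271.46075 ]
 [581.8538   289.16254 ]]
173 132
scene [[ 25  93 231]
 [ 21 105 231]
 [ 22 103 231]
 [ 23 100 231]
 [ 22 103 231]
 [ 23 102 231]]
[ 167  176   90  105 4017]
scene ((606.9603881835938, 136.77056884765625), (301.5057678222656, 101.07450866699219), 81.04769897460938) [[533.5798    -4.281662]
 [633.42303  -20.010086]
 [680.341    277.8228  ]
 [580.49774  293.5512  ]]
152 161
```

View pics/top_crop.png

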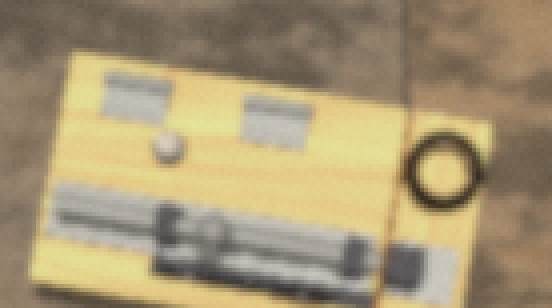

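View pics/scene_crop.png

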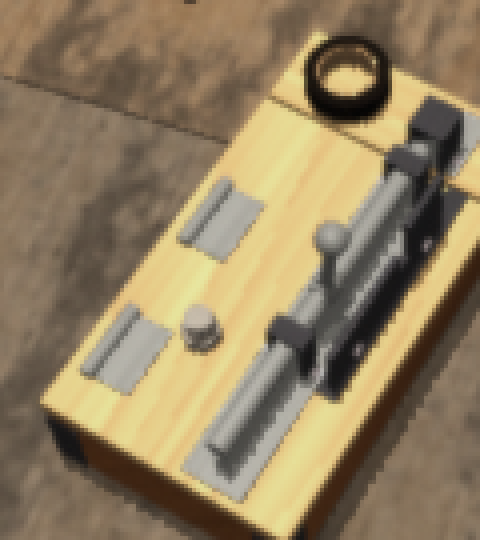

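Run:
```python
from h import *
import pickle; C=pickle.load(open('C.pkl','rb'))
a=ray('top',190.5,145.2,70,C['top']);b=ray('top',296,162.7,70,C['top']);c=ray('top',180.6,202.8,70,C['top'])
print(a,b,c,np.linalg.norm(a-b),np.linalg.norm(a-c))
u=(a-b)/np.linalg.norm(a-b); print('yaw',np.arctan2(-u[0],u[1]))
a2=ray('scene',152+44/4,161+405/4,70,C['scene']);b2=ray('scene',152+318/4,161+32/4,70,C['scene']); c2=ray('scene',152+293/4,161+538/4,70,C['scene'])
print(a2,b2,c2,np.linalg.norm(a2-b2),np.linalg.norm(a2-c2)); u=(a2-b2)/np.linalg.norm(a2-b2); print('yaw',np.arctan2(-u[0],u[1]))
u=(a2-c2); print('yaw',np.arctan2(u[1],u[0]));u=(a-c); print('yaw',np.arctan2(u[1],u[0]))
print('knob',ray('top',226.2,189.5,162,C['top']),ray('scene',235,221,162,C['scene']))
for (X,Y,Z,nm) in [(0,0,0,'')]:pass
for yaw in(.16,):
  ex=np.array([np.cos(yaw),np.sin(yaw),0]);ey=np.array([-np.sin(yaw),np.cos(yaw),0])
  m=(a+b)/2-80*ex; print('ctr top',m, 'knob pred',m-30*ex+30*ey); m=(a2+b2)/2-80*ex; print('ctr scene',m,'knob pred',m-30*ex+30*ey)
ds=np.load('pics/scene0.npy');dt=np.load('pics/top0.npy')
def bp(n,d,u,v):
  c=C[n];X=np.linalg.inv(c['intrinsics'])@[u,v,1]*d[v,u];return c['R'].T@(X-c['t'])
for u,v in[(234,221),(235,220),(235,222),(236,221)]:print(bp('scene',ds,u,v))
for u,v in[(226,189),(226,190),(227,189)]:print(bp('top',dt,u,v))
```

```text
[678.98155257 273.1981366   70.        ] [623.20662694 -23.57704971  70.        ] [515.83391171 300.80884721  70.        ] 301.97078259042934 165.4675317358452
yaw -0.18576970871201814
[679.04932715 274.70280202  70.        ] [623.05593969 -21.19014124  70.        ] [517.76093343 301.87931679  70.        ] 301.1443064495331 163.56194209998492
yaw -0.187023779045974
yaw -0.16692843498249846
yaw -0.16764905115211898
knob [539.88669206 166.01790995 162.        ] [541.59922595 168.34844268 162.        ]
ctr top [572.11590708 112.06508692  70.        ] knob pred [537.71954238 136.90235922  70.        ]
ctr scene [572.07445075 114.01087386  70.        ] knob pred [537.67808605 138.84814617  70.        ]
[541.89859374 173.19612191 169.92001947]
[539.8782438  172.19193353 173.75552072]
[539.29558166 174.15355559 168.67703526]
[537.23081748 173.27326389 172.75913331]
[540.09710562 165.81909043 171.14238686]
[537.65705109 165.94569571 169.78820998]
[539.82287724 163.09050548 173.02537805]
```

Run:
```python
from h import *
c=imaging.camera_params('wrist'); R,t=c['R'],c['t']; o=-R.T@t
print(c['intrinsics'],o,'fwd',R[2],'right',R[0])
from scipy.spatial.transform import Rotation as Ro
s=sensors.sense(); q=s['ee_rot']; T=Ro.from_quat([q[1],q[2],q[3],q[0]])
print('cam in tool',T.inv().apply(o-s['eef_pos']),T.inv().apply(R[2]),T.inv().apply(R[0]))
print(T.inv().apply(np.array([548,175,260])-s['eef_pos']))
```

```text
[[341.21300503   0.         252.60072046]
 [  0.         341.21300503 198.48203402]
 [  0.           0.           1.        ]] [ 71.64302094 524.21684809 374.63232485] fwd [ 0.25462516 -0.07105535 -0.96442582] right [ 0.25885232  0.96591278 -0.00282339]
cam in tool [ 6.69952858e+01 -1.08328701e-01 -1.43799710e+02] [-0.26456461 -0.00141104  0.96436693] [0.00100532 0.99999798 0.00173898]
[-483.76322735 -213.43784875  -29.06294862]
```

```bash
python3 -m creep '[{"grip":60,"linear":[-30,-13,-2],"rot":[0,0,0]},{"grip":60,"linear":[-38,-16.8,-2],"rot":[0,0,0]},{"grip":60,"linear":[-38,-16.8,-2],"rot":[0,0,0]},{"grip":60,"linear":[-38,-16.8,-2],"rot":[0,0,0]},{"grip":60,"linear":[-38,-16.8,-2],"rot":[0,0,0]},{"grip":60,"linear":[-38,-16.8,-2],"rot":[0,0,0]},{"grip":60,"linear":[-38,-16.8,-2],"rot":[0,0,0]},{"grip":60,"linear":[-38,-16.8,-2],"rot":[0,0,0]},{"grip":60,"linear":[-38,-16.8,-2],"rot":[0,0,0]},{"grip":60,"linear":[-38,-16.8,-2],"rot":[0,0,0]},{"grip":60,"linear":[-38,-16.8,-2],"rot":[0,0,0]},{"grip":60,"linear":[-34,-15,0],"rot":[0,0,-0.08]}]' 20
python3 - <<'E'
from h import *
import pickle
s=sensors.sense(); c=imaging.camera_params('wrist'); p,d=imaging.capture('wrist'); cv2.imwrite('pics/w1.png',p[:,:,::-1]); pickle.dump((s,c,p,d),open('w1.pkl','wb'))
print(s['time_s'],s['eef_pos'],s['ee_rot'],s['dq'],s['grip_width'])
E
```

```text
time_s: 1.1
eef_pos: [515.9, 200.4, 253.4]
ee_rot: [0.0, 0.092, 0.996, -0.0]
force: [0.1, 1.1, -0.2]
grip_width: 0.7
1.1 [515.85909509 200.35633611 253.3515927 ] [ 5.74744952e-05  9.18498763e-02  9.95772864e-01 -2.11203984e-05] [-0.62358554  0.47817467 -0.65324173  0.00461818  0.17569596 -1.67961964] 0.700127000532823
```

View pics/w1.png

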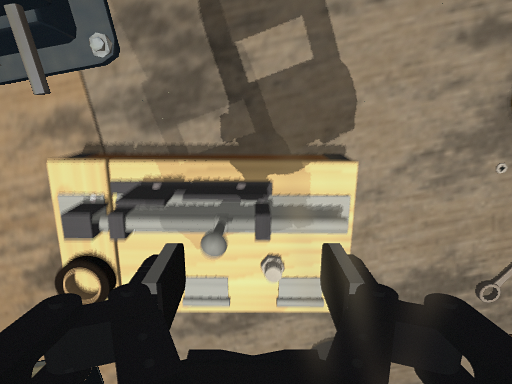

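The knob is at (213,242), the pipe plug at (272,267), and the tape roll at (84,283). The box edges run almost level in the image. I let the arm settle and measure from a still picture.

```bash
python3 -m creep '[{"grip":60,"linear":[0,0,0],"rot":[0,0,0]},{"grip":60,"linear":[0,0,0],"rot":[0,0,0]},{"grip":60,"linear":[0,0,0],"rot":[0,0,0]}]' 20
python3 - <<'E'
from h import *
import pickle
s=sensors.sense(); c=imaging.camera_params('wrist'); p,d=imaging.capture('wrist'); cv2.imwrite('pics/w2.png',cv2.resize(p[120:330,:400,::-1],None,fx=2,fy=2,interpolation=3)); pickle.dump((s,c,p,d),open('w2.pkl','wb'))
print(s['time_s'],s['eef_pos'],s['ee_rot'],abs(s['dq']).max())
E
```

```text
time_s: 1.4
eef_pos: [513.5, 203.0, 253.2]
ee_rot: [-0.0, 0.091, 0.996, 0.0]
force: [-0.0, 0.0, -0.2]
grip_width: 0.704
1.4 [513.49401974 203.04989599 253.20914256] [-2.90367289e-04  9.10793194e-02  9.95843598e-01  3.12294052e-05] 0.012191591188745866
```

View pics/w2.png

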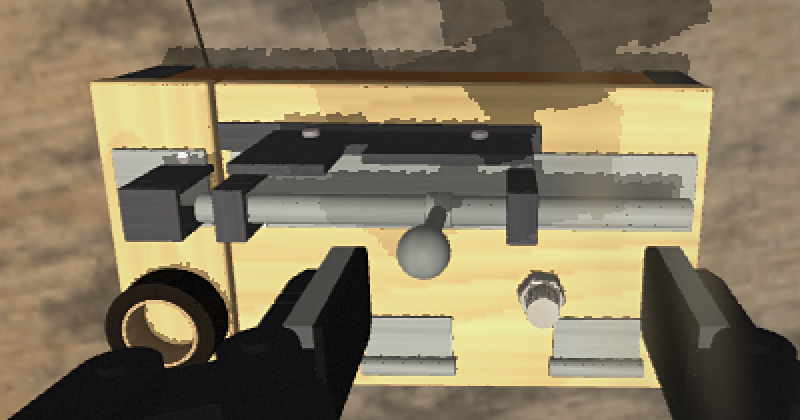

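The crop is clear. The ball is at (424,251) in the crop and the near top corners of the box are at (92,83) and (711,88). The keeper's notch even shows as a gap at about x=350, and the staples are at 232 and 521.

```bash
python3 - <<'E'
from h import *
import pickle
s,c,p,d=pickle.load(open('w2.pkl','rb'))
f=lambda x,y,z: ray('wrist',x/2-.25,y/2+120-.25,z,c)
a=f(92,83,70);b=f(711,88,70);e=f(699,386,70)
yaw=np.arctan2(-(b-a)[0],(b-a)[1]);print('corners',a,b,e,np.linalg.norm(b-a),np.linalg.norm(e-b),yaw)
ex=np.array([np.cos(yaw),np.sin(yaw),0]);ey=np.array([-np.sin(yaw),np.cos(yaw),0])
m=(a+b)/2+80*ex; ra=m-30*ex+30*ey; ra[2]=100
print('center',m,'rod_axis',ra)
def bx(P): v=P-ra; return np.round([v@ex,v@ey,v[2]],1)
print('rod line top edge/bottom edge @100',[bx(f(x,y,100)) for x,y in((350,197),(350,226),(600,199),(600,228))])
print('staples/plate ends',bx(f(693,214,100)),bx(f(695,155,72)))
# knob by circle fit
g=cv2.cvtColor(p,cv2.COLOR_RGB2GRAY)
print('knob pts',[ (z,f(424,251,z),bx(f(424,251,z))) for z in(158,162)])
u,v=212,245
print('depth knob',[d[vv,uu] for uu,vv in((212,245),(211,244),(213,246))])
X=np.linalg.inv(c['intrinsics'])@[212,245,1.]; X*= (d[245,212]+0);P=c['R'].T@(X-c['t']);
dirv=c['R'].T@np.linalg.inv(c['intrinsics'])@[212,245,1.];dirv/=np.linalg.norm(dirv);print('surface',P,'centre',P+10*dirv,bx(P+10*dirv))
# keeper: low edge z=114, shoulder z=132
print('shoulder left top end',bx(f(342,133,132)),bx(f(330,172,132)),'low edge end',bx(f(364,164,114)),bx(f(368,146,114)),'bracket right',bx(f(540,125,114)),bx(f(540,163,114)))
E
python3 - <<'E'
import pickle,cv2
s,c,p,d=pickle.load(open('w2.pkl','rb'))
cv2.imwrite('pics/w2k.png',cv2.resize(p[170:262,90:290,::-1],None,fx=4,fy=4,interpolation=2))
E
```

```text
corners [462.92882569   8.60254926  70.        ] [519.19463125 302.25246116  70.        ] [681.97671121 278.9747632   70.        ] 298.9918253665329 164.4380028366621 -0.1893138992054786
center [569.63241489 140.37269748  70.        ] rod_axis [545.81396038 175.48225778 100.        ]
rod line top edge/bottom edge @100 [array([ -3.2, -50.7,   0. ]), array([ 11. , -51.4,   0. ]), array([-3.2, 64. ,  0. ]), array([11. , 64.6,  0. ])]
staples/plate ends [  3.7 107.2   0. ] [-17.  113.9 -28. ]
knob pts [(158, array([542.35814074, 165.96313185, 158.        ]), array([ -1.6, -10. ,  58. ])), (162, array([540.77367948, 166.78525517, 162.        ]), array([-3.3, -9.5, 62. ]))]
depth knob [np.float32(242.45288), np.float32(242.39888), np.float32(241.44151)]
surface [536.67550495 169.04640523 171.95416899] centre [540.28792493 167.17751157 162.81865267] [-3.9 -9.2 62.8]
shoulder left top end [-40.9 -44.8  32. ] [-24.6 -50.6  32. ] low edge end [-23.  -40.5  14. ] [-31.  -38.4  14. ] bracket right [-40.8  35.   14. ] [-24.1  35.4  14. ]
```

View pics/w2k.png

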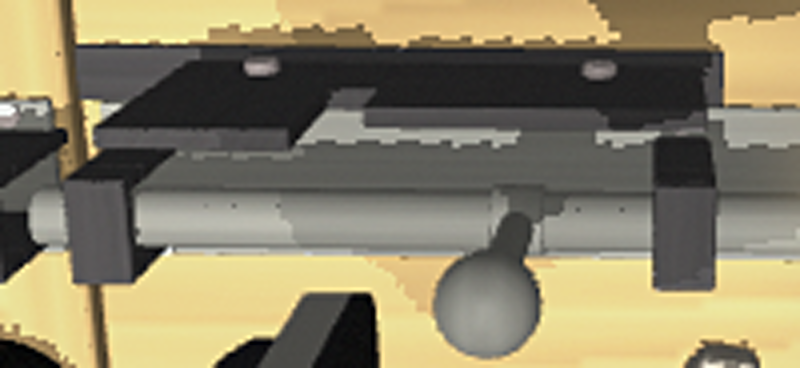

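Run:
```python
from h import *
import pickle
s,c,p,d=pickle.load(open('w2.pkl','rb'))
yaw=-.188;ex=np.array([np.cos(yaw),np.sin(yaw),0]);ey=np.array([-np.sin(yaw),np.cos(yaw),0])
ra=np.array([545.81,175.48,100])
def bx(P): v=P-ra; return np.round([v@ex,v@ey,v[2]],1)
f=lambda x,y,z: bx(ray('wrist',x/4-.4+90,y/4+170-.4,z,c))
print('shoulder top strip',f(97,135,132),f(298,138,132),f(290,129,132),f(290,148,132))
print('low strip',f(365,118,114),f(705,118,114),f(500,109,114),f(500,128,114))
print('notch bottom',f(333,97,99),f(372,97,99),f(350,90,99),f(350,107,99))
print('stem root hub', f(518,200,107), f(515,225,112),'ball L/R',f(434,303,162),f(541,303,162),f(488,303,162))
```

```text
shoulder top strip [-26.4 -91.6  32. ] [-26.1 -51.   32. ] [-28.  -52.5  32. ] [-24.  -52.7  32. ]
low strip [-25.4 -41.2  14. ] [-25.9  32.   14. ] [-27.6 -12.1  14. ] [-23.4 -12.1  14. ]
notch bottom [-26.1 -51.4  -1. ] [-26.2 -42.6  -1. ] [-27.8 -47.5  -1. ] [-23.8 -47.7  -1. ]
stem root hub [-4.6 -9.3  7. ] [-0.5 -9.6 12. ] ball L/R [ -3.2 -19.6  62. ] [-3.3  0.2 62. ] [-3.2 -9.6 62. ]
```

```bash
python3 -m creep '[{"grip":48,"linear":[-17,-15.5,5],"rot":[0,0,-0.006]},{"grip":48,"linear":[-16.4,-15.1,5],"rot":[0,0,0]},{"grip":48,"linear":[0,0,20],"rot":[0,0,0]},{"grip":48,"linear":[0,0,25],"rot":[0,0,0]},{"grip":48,"linear":[0,0,25],"rot":[0,0,0]},{"grip":48,"linear":[0,0,20],"rot":[0,0,0]},{"grip":48,"linear":[0,0,10],"rot":[0,0,0]},{"grip":48,"linear":[0,0,0],"rot":[0,0,0]},{"grip":48,"linear":[0,0,0],"rot":[0,0,0]}]' 20
python3 - <<'E'
from h import *
import pickle
s=sensors.sense(); c=imaging.camera_params('wrist'); p,d=imaging.capture('wrist'); cv2.imwrite('pics/w3.png',p[:,:,::-1]); pickle.dump((s,c,p,d),open('w3.pkl','wb'))
print(s['time_s'],s['eef_pos'],s['ee_rot'],s['force'],s['wrist_torque'],abs(s['dq']).max())
E
```

```text
time_s: 2.2
eef_pos: [541.6, 166.9, 144.1]
ee_rot: [0.0, 0.088, 0.996, 0.0]
force: [0.1, -0.1, 0.3]
grip_width: 0.567
2.2 [541.63911567 166.87056828 144.09186875] [3.47324798e-04 8.78859979e-02 9.96130476e-01 7.59366861e-05] [ 0.11018075 -0.05427818  0.33801429] [-0.01201048 -0.00818996  0.00471416] 0.0242935495530132
```

View pics/w3.png

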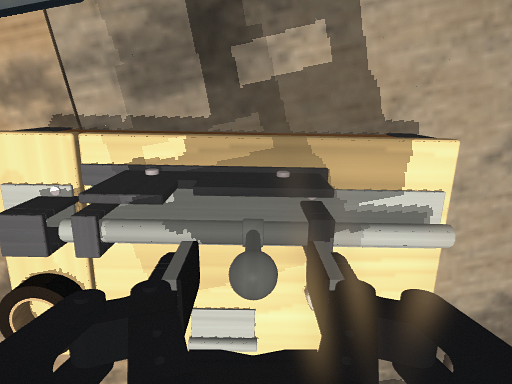

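The ball at (253,274) sits centred between the pads, which are at about 188 and 318. Closing gently.

```bash
python3 -m creep '[{"grip":30,"linear":[0,0,0],"rot":[0,0,0.012]},{"grip":20,"linear":[0,0,0],"rot":[0,0,0]},{"grip":10,"linear":[0,0,0],"rot":[0,0,0]},{"grip":10,"linear":[0,0,0],"rot":[0,0,0]},{"grip":10,"linear":[0,0,0],"rot":[0,0,0]},{"grip":10,"linear":[0,0,0],"rot":[0,0,0]},{"grip":10,"linear":[0,0,0],"rot":[0,0,0]}]' 20
python3 - <<'E'
from h import *
s=sensors.sense();print(s['grip_width']*85.4,s['force'],s['wrist_torque'])
E
```

```text
time_s: 2.83
eef_pos: [542.1, 166.5, 144.3]
ee_rot: [0.001, 0.094, 0.996, 0.0]
force: [-0.7, 1.8, 5.2]
grip_width: 0.209
17.8906360914954 [-0.72728574  1.81271455  5.15242424] [0.19974341 0.13270713 0.02149417]
```

```bash
python3 -m creep '[{"grip":10,"linear":[3.6,0,0.5],"rot":[0,0,0]},{"grip":10,"linear":[3.7,0,0.7],"rot":[0,0,0]},{"grip":10,"linear":[3.6,0,0.9],"rot":[0,0,0]},{"grip":10,"linear":[3.6,0,1.2],"rot":[0,0,0]},{"grip":10,"linear":[3.4,0,1.3],"rot":[0,0,0]},{"grip":10,"linear":[3.4,0,1.5],"rot":[0,0,0]},{"grip":10,"linear":[0,0,0],"rot":[0,0,0]},{"grip":10,"linear":[0,0,0],"rot":[0,0,0]}]' 20
python3 - <<'E'
from h import *
s=sensors.sense();print(s['grip_width']*85.4,s['force'],s['wrist_torque'])
E
```

```text
time_s: 3.5
eef_pos: [520.2, 170.6, 137.2]
ee_rot: [-0.001, 0.094, 0.996, 0.0]
force: [-2.6, 2.8, 5.5]
grip_width: 0.212
18.135301933063012 [-2.59745359  2.76819193  5.53347252] [ 0.47974739  0.40585119 -0.00185877]
```

```bash
python3 -m creep '[{"grip":10,"linear":[3.3,0,1.8],"rot":[0,0,0]},{"grip":10,"linear":[3.2,0,1.9],"rot":[0,0,0]},{"grip":10,"linear":[3,0,2.2],"rot":[0,0,0]},{"grip":10,"linear":[2.9,0,2.3],"rot":[0,0,0]},{"grip":10,"linear":[2.4,0,2.2],"rot":[0,0,0]},{"grip":10,"linear":[0,0,0],"rot":[0,0,0]},{"grip":10,"linear":[0,0,0],"rot":[0,0,0]}]' 20
python3 - <<'E'
from h import *
import pickle
s=sensors.sense();print(s['grip_width']*85.4,s['force'],s['wrist_torque'])
c=imaging.camera_params('wrist'); p,d=imaging.capture('wrist'); cv2.imwrite('pics/w4.png',p[:,:,::-1]); pickle.dump((s,c,p,d),open('w4.pkl','wb'))
p,d=imaging.capture('scene'); cv2.imwrite('pics/s4.png',cv2.resize(p[140:310,140:310,::-1],None,fx=3.5,fy=3.5,interpolation=2))
E
```

```text
time_s: 4.08
eef_pos: [505.5, 173.2, 126.3]
ee_rot: [-0.001, 0.094, 0.996, -0.0]
force: [-2.2, 3.1, 0.4]
grip_width: 0.212
18.12532859094421 [-2.21683667  3.08399048  0.44645686] [ 0.47786558  0.19263078 -0.02189879]
```

View pics/w4.png

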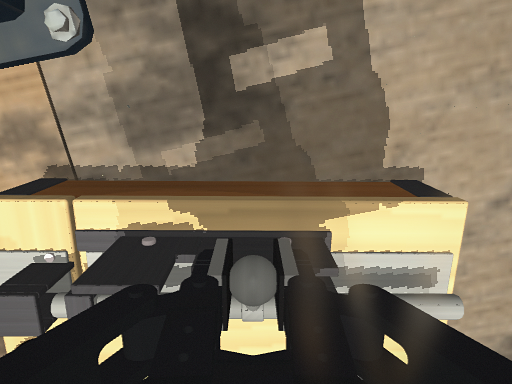

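View pics/s4.png

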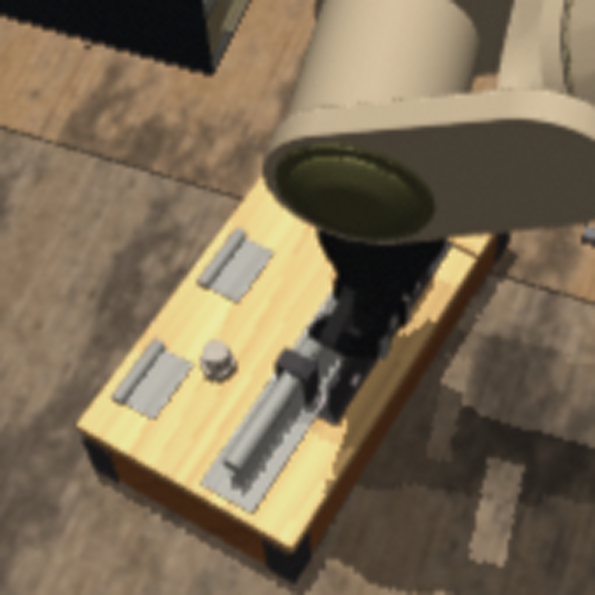

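```bash
python3 -m creep '[{"grip":10,"linear":[1.4,0,1.4],"rot":[0,0,0]},{"grip":10,"linear":[0,-1.5,0],"rot":[0,0,0]},{"grip":10,"linear":[0,-3,0],"rot":[0,0,0]},{"grip":10,"linear":[0,-3,0],"rot":[0,0,0]},{"grip":10,"linear":[0,-3,0],"rot":[0,0,0]},{"grip":10,"linear":[0,-3,0],"rot":[0,0,0]},{"grip":10,"linear":[0,-3,0],"rot":[0,0,0]},{"grip":10,"linear":[0,-3,0],"rot":[0,0,0]},{"grip":10,"linear":[0,-3,0],"rot":[0,0,0]},{"grip":10,"linear":[0,-3,0],"rot":[0,0,0]},{"grip":10,"linear":[0,-1.5,0],"rot":[0,0,0]},{"grip":10,"linear":[0,0,0],"rot":[0,0,0]}]' 20
python3 - <<'E'
from h import *
s=sensors.sense();print(s['eef_pos'],s['grip_width']*85.4,s['force'],s['wrist_torque'])
E
```

```text
time_s: 5.18
eef_pos: [499.5, 146.3, 125.4]
ee_rot: [-0.0, 0.094, 0.996, -0.0]
force: [-3.8, 1.1, 4.9]
grip_width: 0.214
[499.52215571 146.34445242 125.36250049] 18.246106904796537 [-3.77563546  1.0728898   4.87644113] [ 0.00156862  0.54168571 -0.09341878]
```

```bash
python3 -m creep '[{"grip":10,"linear":[0,-1,0],"rot":[0,0,0]},{"grip":10,"linear":[0,-1,0],"rot":[0,0,0]},{"grip":10,"linear":[0,-1,0],"rot":[0,0,0]},{"grip":10,"linear":[0,-1,0],"rot":[0,0,0]},{"grip":10,"linear":[0,-1,0],"rot":[0,0,0]},{"grip":10,"linear":[0,0,0],"rot":[0,0,0]}]' 20
python3 - <<'E'
from h import *
import pickle
s=sensors.sense();print(s['eef_pos'],s['grip_width']*85.4,s['force'],s['wrist_torque'])
c=imaging.camera_params('wrist'); p,d=imaging.capture('wrist'); cv2.imwrite('pics/w5.png',cv2.resize(p[180:340,80:380,::-1],None,fx=2.6,fy=2.6,interpolation=2)); pickle.dump((s,c,p,d),open('w5.pkl','wb'))
E
```

```text
time_s: 5.68
eef_pos: [498.6, 141.8, 125.4]
ee_rot: [-0.0, 0.094, 0.996, -0.0]
force: [-4.8, 2.0, 5.1]
grip_width: 0.217
[498.64012432 141.81370662 125.37474397] 18.55972297174368 [-4.75962833  2.03592274  5.05923753] [ 0.28006924  0.55053096 -0.06092239]
```

View pics/w5.png

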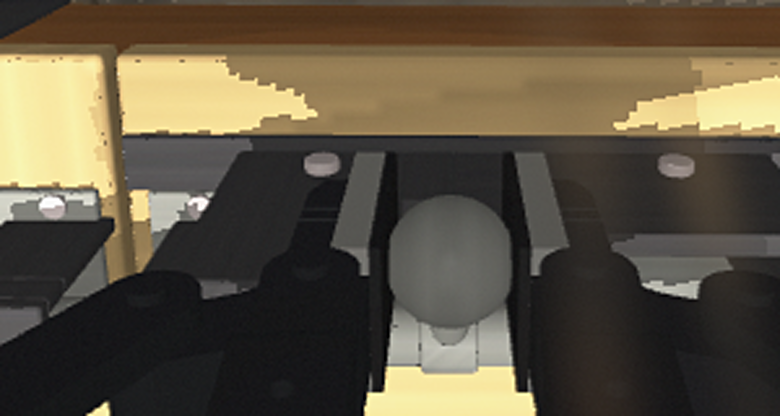

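The ball is held at (450,262) and the stem is following, with low forces. I go on feeling for the shoulder in 0.5 mm rows.

```bash
python3 -m creep '[{"grip":10,"linear":[0,-0.5,0],"rot":[0,0,0]},{"grip":10,"linear":[0,-0.5,0],"rot":[0,0,0]},{"grip":10,"linear":[0,-0.5,0],"rot":[0,0,0]},{"grip":10,"linear":[0,-0.5,0],"rot":[0,0,0]},{"grip":10,"linear":[0,-0.5,0],"rot":[0,0,0]},{"grip":10,"linear":[0,-0.5,0],"rot":[0,0,0]},{"grip":10,"linear":[0,0,0],"rot":[0,0,0]}]' 20
python3 - <<'E'
from h import *
s=sensors.sense();print(s['eef_pos'],s['grip_width']*85.4,s['force'],s['wrist_torque'])
E
```

```text
time_s: 6.32
eef_pos: [498.1, 139.0, 125.4]
ee_rot: [-0.0, 0.094, 0.996, 0.0]
force: [-3.7, 3.2, 4.5]
grip_width: 0.212
[498.13133918 138.97617955 125.38163766] 18.1290176991066 [-3.73401365  3.24531345  4.54130019] [ 0.38168404  0.63698582 -0.00365693]
```

```bash
q='import json'; for i in 1; do python3 -m creep '[{"grip":10,"linear":[0,-0.5,0],"rot":[0,0,0]},{"grip":10,"linear":[0,-0.5,0],"rot":[0,0,0]},{"grip":10,"linear":[0,0,0],"rot":[0,0,0]}]' 20; python3 -m creep '[{"grip":10,"linear":[0,-0.5,0],"rot":[0,0,0]},{"grip":10,"linear":[0,0,0],"rot":[0,0,0]}]' 20; done
```

```text
time_s: 6.57
eef_pos: [497.9, 138.0, 125.4]
ee_rot: [-0.0, 0.094, 0.996, 0.0]
force: [-4.5, 1.6, 4.4]
grip_width: 0.218
time_s: 6.73
eef_pos: [497.8, 137.5, 125.4]
ee_rot: [-0.0, 0.094, 0.996, 0.0]
force: [-5.0, 3.6, 4.6]
grip_width: 0.215
```

Total travel is 36.6 mm with no contact yet. Continuing one step at a time.

```bash
python3 -m creep '[{"grip":10,"linear":[0,-0.5,0],"rot":[0,0,0]},{"grip":10,"linear":[0,0,0],"rot":[0,0,0]}]' 20;python3 -m creep '[{"grip":10,"linear":[0,-0.5,0],"rot":[0,0,0]},{"grip":10,"linear":[0,0,0],"rot":[0,0,0]}]' 20
```

```text
time_s: 6.9
eef_pos: [497.7, 137.0, 125.4]
ee_rot: [-0.0, 0.094, 0.996, -0.0]
force: [-3.8, 2.1, 4.2]
grip_width: 0.213
time_s: 7.07
eef_pos: [497.6, 136.5, 125.4]
ee_rot: [-0.0, 0.094, 0.996, 0.0]
force: [-3.7, 3.9, 4.6]
grip_width: 0.216
```

```bash
python3 -m creep '[{"grip":10,"linear":[0,-0.5,0],"rot":[0,0,0]},{"grip":10,"linear":[0,0,0],"rot":[0,0,0]}]' 20
```

```text
time_s: 7.23
eef_pos: [497.5, 136.0, 125.4]
ee_rot: [-0.0, 0.094, 0.996, 0.0]
force: [-4.9, 3.2, 5.0]
grip_width: 0.209
```

```bash
python3 -m creep '[{"grip":10,"linear":[0,-0.4,0],"rot":[0,0,0]},{"grip":10,"linear":[0,0,0],"rot":[0,0,0]}]' 20
```

```text
time_s: 7.4
eef_pos: [497.5, 135.7, 125.4]
ee_rot: [-0.0, 0.094, 0.996, 0.0]
force: [-3.4, 4.4, 4.9]
grip_width: 0.214
```

Run:
```python
from h import *
import pickle
s=sensors.sense();print(s['eef_pos'],s['force'],s['wrist_torque'])
c=imaging.camera_params('wrist'); p,d=imaging.capture('wrist'); cv2.imwrite('pics/w6.png',cv2.resize(p[180:340,80:380,::-1],None,fx=2.6,fy=2.6,interpolation=2)); pickle.dump((s,c,p,d),open('w6.pkl','wb'))
```

```text
[497.48433591 135.74928174 125.38197285] [-3.40723711  4.35511991  4.93685248] [ 0.54712094  0.59571855 -0.01131474]
```

View pics/w6.png

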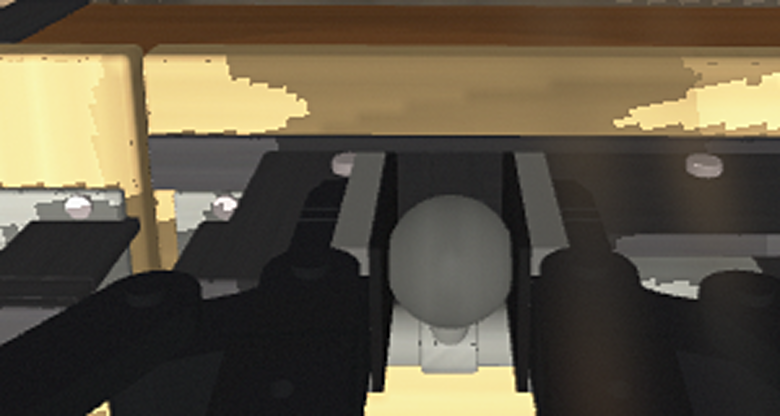

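The notch is hidden behind the ball at (450,262), and Fy is at most 4.4 N. I continue with single steps.

```bash
python3 -m creep '[{"grip":10,"linear":[0,-0.4,0],"rot":[0,0,0]},{"grip":10,"linear":[0,0,0],"rot":[0,0,0]}]' 20
```

```text
time_s: 7.62
eef_pos: [497.5, 135.6, 125.4]
ee_rot: [0.0, 0.094, 0.996, 0.0]
force: [-3.5, 4.2, 3.5]
grip_width: 0.212
```

Run:
```python
from h import *
s=sensors.sense();print(s['eef_pos'],s['force'],s['wrist_torque'])
```

```text
[497.48815373 135.64001677 125.41309633] [-3.52949452  4.21404984  3.48337161] [0.80891799 0.49698772 0.06221383]
```

```bash
python3 -m creep '[{"grip":10,"linear":[0,-0.4,0],"rot":[0,0,0]},{"grip":10,"linear":[0,0,0],"rot":[0,0,0]}]' 20
python3 - <<'E'
from h import *
s=sensors.sense();print(s['eef_pos'],s['force'],s['wrist_torque'])
E
```

```text
time_s: 7.78
eef_pos: [497.5, 135.5, 125.4]
ee_rot: [0.0, 0.094, 0.996, 0.001]
force: [-3.7, 6.8, 4.3]
grip_width: 0.212
[497.50856345 135.51615824 125.36466951] [-3.68214122  6.76615477  4.26433734] [ 1.08308899  0.33262691 -0.00196748]
```

Contact: 0.4 mm commanded gave only 0.1 mm of motion, and Fy and the torque are rising. This is 38.5 mm of travel, as the picture predicted (about 38). I back off about 1.4 mm to centre the stem in the notch.

```bash
python3 -m creep '[{"grip":10,"linear":[0,1,0],"rot":[0,0,0]},{"grip":10,"linear":[0,1.2,0],"rot":[0,0,0]},{"grip":10,"linear":[0,0,0],"rot":[0,0,0]},{"grip":10,"linear":[0,0,0],"rot":[0,0,0]}]' 20
python3 - <<'E'
from h import *
s=sensors.sense();print(s['eef_pos'],s['force'],s['wrist_torque'])
E
```

```text
time_s: 8.12
eef_pos: [497.7, 136.7, 125.4]
ee_rot: [-0.0, 0.094, 0.996, -0.0]
force: [-4.6, -1.0, 4.9]
grip_width: 0.216
[497.74337096 136.69402918 125.36998574] [-4.5734285  -0.97731418  4.85501135] [-0.20144878  0.73387575  0.06053967]
```

```bash
python3 -m creep '[{"grip":10,"linear":[1.2,0.4,1.3],"rot":[0,0,0]},{"grip":10,"linear":[1.2,0,1.4],"rot":[0,0,0]},{"grip":10,"linear":[1.1,0,1.4],"rot":[0,0,0]},{"grip":10,"linear":[0,0,0],"rot":[0,0,0]}]' 20; python3 -m creep '[{"grip":10,"linear":[1.1,0,1.4],"rot":[0,0,0]},{"grip":10,"linear":[0,0,0],"rot":[0,0,0]}]' 20
```

```text
time_s: 8.45
eef_pos: [494.7, 137.7, 121.3]
ee_rot: [0.0, 0.094, 0.996, -0.0]
force: [-2.6, -1.0, 2.9]
grip_width: 0.213
time_s: 8.62
eef_pos: [493.6, 138.0, 119.8]
ee_rot: [0.0, 0.094, 0.996, -0.0]
force: [-1.8, -1.4, 3.0]
grip_width: 0.213
```

```bash
python3 -m creep '[{"grip":10,"linear":[0.5,0,0.7],"rot":[0,0,0]},{"grip":10,"linear":[0,0,0],"rot":[0,0,0]}]' 20
```

```text
time_s: 8.78
eef_pos: [493.1, 138.2, 119.1]
ee_rot: [0.0, 0.094, 0.996, -0.0]
force: [-1.1, -2.5, 2.2]
grip_width: 0.22
```

```bash
python3 -m creep '[{"grip":10,"linear":[0.5,0,0.8],"rot":[0,0,0]},{"grip":10,"linear":[0,0,0],"rot":[0,0,0]}]' 20
```

```text
time_s: 8.95
eef_pos: [492.4, 138.4, 118.3]
ee_rot: [0.0, 0.094, 0.996, -0.0]
force: [-1.0, -2.3, 1.8]
grip_width: 0.216
```

```bash
python3 -m creep '[{"grip":10,"linear":[0.5,0,0.8],"rot":[0,0,0]},{"grip":10,"linear":[0,0,0],"rot":[0,0,0]}]' 20
```

```text
time_s: 9.12
eef_pos: [491.8, 138.5, 117.4]
ee_rot: [-0.0, 0.094, 0.996, -0.0]
force: [-2.0, -1.2, 1.9]
grip_width: 0.213
```

```bash
python3 -m creep '[{"grip":10,"linear":[0.5,0,0.8],"rot":[0,0,0]},{"grip":10,"linear":[0,0,0],"rot":[0,0,0]}]' 20
```

```text
time_s: 9.28
eef_pos: [491.3, 138.7, 116.6]
ee_rot: [-0.0, 0.094, 0.996, 0.0]
force: [-1.4, -3.0, 1.9]
grip_width: 0.215
```

```bash
python3 -m creep '[{"grip":10,"linear":[0.5,-0.3,0.8],"rot":[0,0,0]},{"grip":10,"linear":[0.5,0,0.8],"rot":[0,0,0]},{"grip":10,"linear":[0.5,0,0.8],"rot":[0,0,0]},{"grip":10,"linear":[0,0,0],"rot":[0,0,0]}]' 20
```

```text
time_s: 9.62
eef_pos: [489.7, 138.8, 114.2]
ee_rot: [-0.0, 0.094, 0.996, 0.0]
force: [-1.3, 1.0, 1.4]
grip_width: 0.218
```

```bash
python3 -m creep '[{"grip":10,"linear":[0.5,0,0.8],"rot":[0,0,0]},{"grip":10,"linear":[0.4,0,0.8],"rot":[0,0,0]},{"grip":10,"linear":[0.4,0,0.8],"rot":[0,0,0]},{"grip":10,"linear":[0,0,0],"rot":[0,0,0]}]' 20
```

```text
time_s: 9.95
eef_pos: [488.5, 139.0, 111.8]
ee_rot: [-0.0, 0.094, 0.996, 0.0]
force: [-1.3, 1.9, 2.2]
grip_width: 0.214
```

```bash
python3 -m creep '[{"grip":10,"linear":[0.7,0,1.3],"rot":[0,0,0]},{"grip":10,"linear":[0.7,0,1.3],"rot":[0,0,0]},{"grip":10,"linear":[0.6,0,1.3],"rot":[0,0,0]},{"grip":10,"linear":[0.6,0,1.3],"rot":[0,0,0]},{"grip":10,"linear":[0.5,0,1.4],"rot":[0,0,0]},{"grip":10,"linear":[0,0,0],"rot":[0,0,0]}]' 20
```

```text
time_s: 10.45
eef_pos: [485.4, 139.5, 105.0]
ee_rot: [-0.0, 0.094, 0.996, 0.0]
force: [-0.4, 2.4, 0.2]
grip_width: 0.212
```

```bash
python3 -m creep '[{"grip":10,"linear":[0.5,0,1.4],"rot":[0,0,0]},{"grip":10,"linear":[0.5,0,1.4],"rot":[0,0,0]},{"grip":10,"linear":[0.4,0,1.4],"rot":[0,0,0]},{"grip":10,"linear":[0.4,0,1.4],"rot":[0,0,0]},{"grip":10,"linear":[0,0,0],"rot":[0,0,0]}]' 20
```

```text
time_s: 10.87
eef_pos: [483.6, 139.8, 99.4]
ee_rot: [-0.0, 0.094, 0.996, -0.0]
force: [-1.2, 3.0, 1.5]
grip_width: 0.211
```

```bash
python3 -m creep '[{"grip":10,"linear":[0.4,0,1.4],"rot":[0,0,0]},{"grip":10,"linear":[0.3,0,1.4],"rot":[0,0,0]},{"grip":10,"linear":[0.3,0,1.4],"rot":[0,0,0]},{"grip":10,"linear":[0.2,0,1.2],"rot":[0,0,0]},{"grip":10,"linear":[0,0,0],"rot":[0,0,0]}]' 20
python3 - <<'E'
from h import *
s=sensors.sense();print(s['force'],s['wrist_torque'])
E
```

```text
time_s: 11.28
eef_pos: [482.5, 140.0, 94.0]
ee_rot: [-0.0, 0.094, 0.996, -0.0]
force: [-2.6, 2.9, -0.5]
grip_width: 0.211
[-2.62582487  2.9298498  -0.5201806 ] [ 0.368094    0.14308378 -0.0263627 ]
```

```bash
python3 -m creep '[{"grip":10,"linear":[0.1,0,0.6],"rot":[0,0,0]},{"grip":10,"linear":[0.1,0,0.6],"rot":[0,0,0]},{"grip":10,"linear":[0,0,0],"rot":[0,0,0]}]' 20
```

```text
time_s: 11.53
eef_pos: [482.3, 140.0, 93.1]
ee_rot: [-0.0, 0.094, 0.996, -0.0]
force: [-3.4, 2.8, 1.4]
grip_width: 0.213
```

```bash
python3 -m creep '[{"grip":10,"linear":[0.1,0,0.5],"rot":[0,0,0]},{"grip":10,"linear":[0,0,0],"rot":[0,0,0]}]' 20
python3 - <<'E'
from h import *
s=sensors.sense();print(s['eef_pos'],s['force'],s['wrist_torque'])
E
```

```text
time_s: 11.7
eef_pos: [482.3, 140.0, 92.6]
ee_rot: [-0.0, 0.094, 0.996, -0.0]
force: [-2.3, 2.7, 2.0]
grip_width: 0.214
[482.30732686 140.033051    92.64540977] [-2.27452416  2.66431821  1.99664008] [0.32818505 0.372946   0.01835078]
```

```bash
python3 -m creep '[{"grip":10,"linear":[0.05,0,0.5],"rot":[0,0,0]},{"grip":10,"linear":[0,0,0],"rot":[0,0,0]}]' 20; python3 -m creep '[{"grip":10,"linear":[0.05,0,0.5],"rot":[0,0,0]},{"grip":10,"linear":[0,0,0],"rot":[0,0,0]}]' 20
```

```text
time_s: 11.87
eef_pos: [482.2, 140.1, 92.1]
ee_rot: [-0.0, 0.094, 0.996, -0.0]
force: [-3.4, 3.4, 2.6]
grip_width: 0.217
time_s: 12.03
eef_pos: [482.2, 140.1, 91.6]
ee_rot: [-0.0, 0.094, 0.996, -0.0]
force: [-4.1, 3.5, 2.2]
grip_width: 0.217
```

```bash
python3 -m creep '[{"grip":10,"linear":[0.05,0,0.5],"rot":[0,0,0]},{"grip":10,"linear":[0,0,0],"rot":[0,0,0]}]' 20
```

```text
time_s: 12.2
eef_pos: [482.1, 140.1, 91.1]
ee_rot: [-0.0, 0.094, 0.996, -0.0]
force: [-3.1, 2.5, 1.8]
grip_width: 0.212
```

```bash
python3 -m creep '[{"grip":10,"linear":[0,0,0.4],"rot":[0,0,0]},{"grip":10,"linear":[0,0,0],"rot":[0,0,0]}]' 20
python3 - <<'E'
from h import *
s=sensors.sense();print(s['eef_pos'],s['force'],s['wrist_torque'])
E
```

```text
time_s: 12.37
eef_pos: [482.1, 140.1, 90.7]
ee_rot: [-0.0, 0.094, 0.996, -0.0]
force: [-4.4, 2.0, 1.9]
grip_width: 0.211
[482.05971589 140.06332655  90.68816752] [-4.41397941  2.01636366  1.93986934] [ 0.4473204   0.54024246 -0.00673454]
```

```bash
python3 -m creep '[{"grip":10,"linear":[0,0,0.4],"rot":[0,0,0]},{"grip":10,"linear":[0,0,0],"rot":[0,0,0]}]' 20; python3 -m creep '[{"grip":10,"linear":[0,0,0.4],"rot":[0,0,0]},{"grip":10,"linear":[0,0,0],"rot":[0,0,0]}]' 20
```

```text
time_s: 12.53
eef_pos: [482.2, 140.1, 90.3]
ee_rot: [-0.0, 0.094, 0.996, -0.0]
force: [-3.7, 3.0, 2.4]
grip_width: 0.212
time_s: 12.7
eef_pos: [482.1, 140.1, 89.9]
ee_rot: [-0.0, 0.094, 0.996, -0.0]
force: [-4.3, 2.8, 2.2]
grip_width: 0.214
```

```bash
python3 -m creep '[{"grip":10,"linear":[0,0,0.4],"rot":[0,0,0]},{"grip":10,"linear":[0,0,0],"rot":[0,0,0]}]' 20
python3 - <<'E'
from h import *
s=sensors.sense();print(s['eef_pos'],s['force'],s['wrist_torque'])
E
```

```text
time_s: 12.87
eef_pos: [482.1, 140.1, 89.5]
ee_rot: [-0.0, 0.094, 0.996, 0.0]
force: [-3.9, 3.5, 2.5]
grip_width: 0.219
[482.11680581 140.08032359  89.49881073] [-3.91764039  3.51822899  2.48448861] [ 0.37302032  0.59008433 -0.02966276]
```

Run:
```python
from h import *
import pickle
s=sensors.sense();
c=imaging.camera_params('wrist'); p,d=imaging.capture('wrist'); cv2.imwrite('pics/w7.png',cv2.resize(p[180:340,80:380,::-1],None,fx=2.6,fy=2.6,interpolation=2)); pickle.dump((s,c,p,d),open('w7.pkl','wb'))
```

```text
(no output)
```

View pics/w7.png

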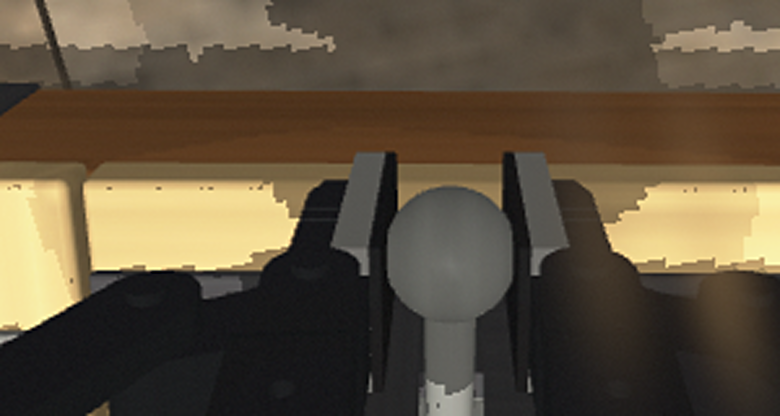

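The ball is at (450,254) with its stem lying down into the notch. I check the ball's height from depth.

Run:
```python
from h import *
import pickle
for n,y in(('w3',274),('w4',280),('w6',281),('w7',278)):
  s,c,p,d=pickle.load(open(n+'.pkl','rb'))
  K=np.linalg.inv(c['intrinsics'])@[253,y,1.]; dep=np.median(d[y-1:y+2,252:255]); P=c['R'].T@(K*dep-c['t']); dv=c['R'].T@K; dv/=np.linalg.norm(dv)
  print(n,P+10*dv,s['eef_pos'],P+10*dv-s['eef_pos'])
```

```text
w3 [540.63891529 166.94364272 162.79287415] [541.63911567 166.87056828 144.09186875] [-1.00020037  0.07307444 18.7010054 ]
w4 [505.88343887 172.97592093 147.45204483] [505.540138   173.1521864  126.26776869] [ 0.34330088 -0.17626547 21.18427614]
w6 [497.85324144 135.59560566 147.29357572] [497.48433591 135.74928174 125.38197285] [ 0.36890552 -0.15367608 21.91160287]
w7 [479.78898133 140.44656527 114.04696303] [482.11680581 140.08032359  89.49881073] [-2.32782448  0.36624168 24.5481523 ]
```

The ball has slid 5–6 mm up between the pads, so it is at about z=113 (turn about 1.36) and not home yet. I keep lowering and watch the force.

```bash
python3 -m creep '[{"grip":10,"linear":[0,0,0.7],"rot":[0,0,0]},{"grip":10,"linear":[0,0,0.7],"rot":[0,0,0]},{"grip":10,"linear":[0,0,0.7],"rot":[0,0,0]},{"grip":10,"linear":[0,0,0],"rot":[0,0,0]}]' 20
```

```text
time_s: 13.25
eef_pos: [482.1, 140.1, 87.4]
ee_rot: [-0.0, 0.094, 0.996, -0.0]
force: [-3.9, 2.4, 1.7]
grip_width: 0.211
```

```bash
python3 -m creep '[{"grip":10,"linear":[0,0,0.6],"rot":[0,0,0]},{"grip":10,"linear":[0,0,0.6],"rot":[0,0,0]},{"grip":10,"linear":[0,0,0],"rot":[0,0,0]}]' 20
```

```text
time_s: 13.5
eef_pos: [482.1, 140.1, 86.2]
ee_rot: [-0.0, 0.094, 0.996, -0.0]
force: [-4.3, 2.9, 1.0]
grip_width: 0.213
```

```bash
python3 -m creep '[{"grip":10,"linear":[0,0,0.5],"rot":[0,0,0]},{"grip":10,"linear":[0,0,0],"rot":[0,0,0]}]' 20
python3 - <<'E'
from h import *
import pickle
s=sensors.sense();c=imaging.camera_params('wrist'); p,d=imaging.capture('wrist'); cv2.imwrite('pics/w8.png',cv2.resize(p[180:340,80:380,::-1],None,fx=2.6,fy=2.6,interpolation=2)); pickle.dump((s,c,p,d),open('w8.pkl','wb'))
y=278;K=np.linalg.inv(c['intrinsics'])@[253,y,1.]; dep=np.median(d[y-1:y+2,252:255]); P=c['R'].T@(K*dep-c['t']); dv=c['R'].T@K; dv/=np.linalg.norm(dv)
print(P+10*dv,s['eef_pos'],P+10*dv-s['eef_pos'],s['force'],s['wrist_torque'])
E
```

```text
time_s: 13.67
eef_pos: [482.1, 140.1, 85.7]
ee_rot: [-0.0, 0.094, 0.996, -0.0]
force: [-4.5, 2.7, 1.9]
grip_width: 0.211
[479.51255088 140.49605    110.75158261] [482.12475107 140.07111903  85.68355588] [-2.61220019  0.42493097 25.06802673] [-4.45514897  2.71548628  1.85697265] [0.38243679 0.5179875  0.02442802]
```

```bash
python3 -m creep '[{"grip":10,"linear":[0,0,0.6],"rot":[0,0,0]},{"grip":10,"linear":[0,0,0.6],"rot":[0,0,0]},{"grip":10,"linear":[0,0,0],"rot":[0,0,0]}]' 20; python3 -m creep '[{"grip":10,"linear":[0,0,0.5],"rot":[0,0,0]},{"grip":10,"linear":[0,0,0],"rot":[0,0,0]}]' 20
```

```text
time_s: 13.97
eef_pos: [482.2, 140.1, 84.5]
ee_rot: [-0.0, 0.094, 0.996, -0.0]
force: [-4.4, 2.9, 1.7]
grip_width: 0.215
time_s: 14.13
eef_pos: [482.2, 140.0, 84.0]
ee_rot: [-0.0, 0.094, 0.996, -0.0]
force: [-4.0, 3.7, 1.5]
grip_width: 0.211
```

```bash
python3 -m creep '[{"grip":10,"linear":[0,0,0.5],"rot":[0,0,0]},{"grip":10,"linear":[0,0,0],"rot":[0,0,0]}]' 20
```

```text
time_s: 14.3
eef_pos: [482.2, 140.1, 83.6]
ee_rot: [0.0, 0.094, 0.996, 0.0]
force: [-3.8, 3.4, 2.3]
grip_width: 0.219
```

```bash
python3 -m creep '[{"grip":10,"linear":[0,0,0.5],"rot":[0,0,0]},{"grip":10,"linear":[0,0,0],"rot":[0,0,0]}]' 20
python3 - <<'E'
from h import *
s=sensors.sense();print(s['eef_pos'],s['force'],s['wrist_torque'])
E
```

```text
time_s: 14.47
eef_pos: [482.2, 140.1, 83.1]
ee_rot: [0.0, 0.094, 0.996, -0.0]
force: [-4.3, 2.3, 2.5]
grip_width: 0.214
[482.223706   140.06086379  83.09669527] [-4.29406089  2.30527466  2.492981  ] [0.3954772  0.5110299  0.07620535]
```

```bash
python3 -m creep '[{"grip":10,"linear":[0,0,0.4],"rot":[0,0,0]},{"grip":10,"linear":[0,0,0],"rot":[0,0,0]}]' 20
```

```text
time_s: 14.63
eef_pos: [482.3, 140.1, 82.7]
ee_rot: [0.0, 0.094, 0.996, -0.0]
force: [-4.2, 2.7, 2.8]
grip_width: 0.212
```

```bash
python3 -m creep '[{"grip":10,"linear":[0,0,0.4],"rot":[0,0,0]},{"grip":10,"linear":[0,0,0],"rot":[0,0,0]}]' 20
python3 - <<'E'
from h import *
import pickle
s=sensors.sense();c=imaging.camera_params('wrist'); p,d=imaging.capture('wrist'); cv2.imwrite('pics/w9.png',cv2.resize(p[180:340,80:380,::-1],None,fx=2.6,fy=2.6,interpolation=2))
y=278;K=np.linalg.inv(c['intrinsics'])@[253,y,1.]; dep=np.median(d[y-1:y+2,252:255]); P=c['R'].T@(K*dep-c['t']); dv=c['R'].T@K; dv/=np.linalg.norm(dv)
print(P+10*dv,s['eef_pos'],P+10*dv-s['eef_pos'],s['force'],s['wrist_torque'])
E
```

```text
time_s: 14.8
eef_pos: [482.3, 140.1, 82.4]
ee_rot: [0.0, 0.094, 0.996, 0.0]
force: [-3.1, 3.3, 4.0]
grip_width: 0.21
[479.74253786 140.46751302 107.42758527] [482.3396344  140.07725445  82.40169539] [-2.59709654  0.39025857 25.02588989] [-3.10506023  3.30087372  4.04584797] [0.38383448 0.52521901 0.02072379]
```

```bash
python3 -m creep '[{"grip":10,"linear":[0,0,0.4],"rot":[0,0,0]},{"grip":10,"linear":[0,0,0],"rot":[0,0,0]}]' 20
```

```text
time_s: 15.02
eef_pos: [482.3, 140.1, 82.1]
ee_rot: [0.0, 0.094, 0.996, 0.0]
force: [-3.6, 2.2, 5.1]
grip_width: 0.212
```

```bash
python3 -m creep '[{"grip":10,"linear":[0,0,0.4],"rot":[0,0,0]},{"grip":10,"linear":[0,0,0],"rot":[0,0,0]}]' 20
python3 - <<'E'
from h import *
s=sensors.sense();c=imaging.camera_params('wrist'); p,d=imaging.capture('wrist')
y=278;K=np.linalg.inv(c['intrinsics'])@[253,y,1.]; dep=np.median(d[y-1:y+2,252:255]); P=c['R'].T@(K*dep-c['t']); dv=c['R'].T@K; dv/=np.linalg.norm(dv)
print(P+10*dv,s['eef_pos'],P+10*dv-s['eef_pos'],s['force'],s['wrist_torque'])
E
```

```text
time_s: 15.18
eef_pos: [482.4, 140.0, 81.7]
ee_rot: [0.0, 0.094, 0.996, -0.0]
force: [-4.9, 2.8, 6.4]
grip_width: 0.215
[479.74787003 140.44913755 106.86186466] [482.39719155 140.0243585   81.74417896] [-2.64932151  0.42477906 25.1176857 ] [-4.87661168  2.82135028  6.38517532] [ 0.25974054  0.56640001 -0.03570189]
```

Fz rises steadily (2→6 N) with the ball at z≈107, so the handle is home. I release and back straight up.

```bash
python3 -m creep '[{"grip":10,"linear":[0,0,-0.6],"rot":[0,0,0]},{"grip":25,"linear":[0,0,0],"rot":[0,0,0]},{"grip":45,"linear":[0,0,0],"rot":[0,0,0]},{"grip":45,"linear":[0,0,0],"rot":[0,0,0]},{"grip":45,"linear":[0,0,0],"rot":[0,0,0]}]' 20
python3 - <<'E'
from h import *
s=sensors.sense();print(s['force'],s['grip_width']*85.4)
E
python3 -m creep '[{"grip":45,"linear":[0,0,-5],"rot":[0,0,0]},{"grip":45,"linear":[0,0,-15],"rot":[0,0,0]},{"grip":45,"linear":[0,0,-25],"rot":[0,0,0]},{"grip":45,"linear":[0,0,-25],"rot":[0,0,0]},{"grip":45,"linear":[0,0,-25],"rot":[0,0,0]},{"grip":45,"linear":[0,0,-25],"rot":[0,0,0]},{"grip":45,"linear":[0,0,0],"rot":[0,0,0]},{"grip":45,"linear":[0,0,0],"rot":[0,0,0]}]'
python3 - <<'E'
from h import *
import pickle
s=sensors.sense();print(s['force'],s['eef_pos'])
c=imaging.camera_params('wrist'); p,d=imaging.capture('wrist'); cv2.imwrite('pics/w10.png',p[:,:,::-1]); pickle.dump((s,c,p,d),open('w10.pkl','wb'))
E
```

```text
time_s: 15.65
eef_pos: [482.4, 139.9, 82.0]
ee_rot: [0.0, 0.094, 0.996, -0.0]
force: [-0.9, -0.1, -0.2]
grip_width: 0.526
[-0.88238465 -0.11124924 -0.15083312] 44.88570904599492
time_s: 16.32
eef_pos: [482.6, 140.1, 203.2]
ee_rot: [0.001, 0.094, 0.996, 0.0]
force: [-0.9, 0.3, 0.7]
grip_width: 0.525
[-0.90036718  0.32434155  0.72620027] [482.6388876  140.07180818 203.23169998]
```

View pics/w10.png

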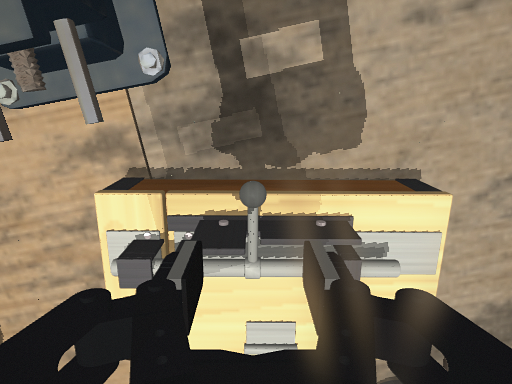

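The handle lies in the notch, with the ball at (253,195) and the rod hub at (253,268). Checking the final height, and that the loose items are unmoved.

Run:
```python
from h import *
import pickle
s,c,p,d=pickle.load(open('w10.pkl','rb'))
y=195;K=np.linalg.inv(c['intrinsics'])@[253,y,1.]; dep=np.median(d[y-1:y+2,252:255]); P=c['R'].T@(K*dep-c['t']); dv=c['R'].T@K; dv/=np.linalg.norm(dv)
print('ball centre',P+10*dv)
p,_=imaging.capture('top');a=cv2.imread('pics/top0.png');
cv2.imwrite('pics/t10.png',np.hstack([cv2.resize(i[125:270,165:385],None,fx=1.8,fy=1.8,interpolation=2) for i in(a,p[:,:,::-1])]))
```

```text
ball centre [479.14281684 140.62885316 107.00786954]
```

View pics/t10.png

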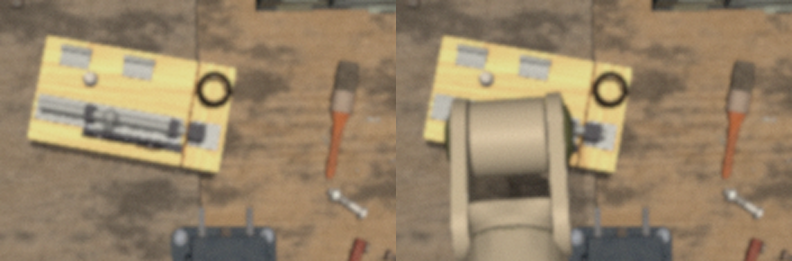

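Before and after match: the tape roll (213,90), plug (90,78) and hex bolt (347,203) have not moved. The ball centre is at z=107.0, which gives a turn of about 1.46. Handing in.

Run:
```python
from rig import ctrl
print(ctrl.finish_job())
```

```text
the job is handed in; nothing more can be done
None
```

The bolt is shot and its handle is home in the keeper's notch; I handed the job in at about 16.5 s of the 48 s allowed. No verdict was reported.

**What I did:** I pinched the ball from above and swung it down to about 0.8 rad. I then slid the bolt in small steps until the stem touched the shoulder after 38.5 mm of travel. The camera had predicted about 38 mm. I backed off about 1.5 mm, lowered the handle through the notch to its bottom, released and lifted clear.

**Last checks:**
- **Handle:** the ball centre is at z = 107.0 mm, which gives a turn of about 1.46 rad, fully home. The wrist picture shows the stem lying in the notch.
- **Bolt position:** bolt_slide is about 46 mm, worked out from the measured positions rather than read directly. It is inside the allowed 39–77 mm.
- **Forces:** at most about 7 N showed along any axis at the wrist in the readings I took, roughly 9–13 N on the plate by the lever ratio, against the 25 N limit.
- **Loose items:** the tape roll, pipe plug and hex bolt look unmoved in before and after top views.

**What disagreed:** the ball slid about 6 mm up between the pads during the swing, so the tool position alone would have shown the handle home too early. I caught this with depth readings and kept lowering until the force rose. The box position from the camera was also about 3 mm off in depth, within what the feel search could absorb.

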